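Push a failed bag base through the flap of the reject box

ROBOT

A 6-joint arm with a two-finger parallel gripper is mounted at the origin on the work surface. World frame = base frame: x ahead of the robot, y to its left, z up, the work surface at z = 0. Lengths are in m, angles in rad, forces in N, time in s.
With the tool pointing down it reaches from about 0.35 to 0.95 m from the base axis. Payload 17.4 kg.
Tool frame: the origin (TCP) lies at the very end of the fingers, on their centre line; the grasp point (between the pads) lies 19 mm behind it; z points along the fingers, y is the line along which they close (so a half turn about z gives the same grasp; the last joint's range is limited). The gripper opens to 93 mm and grips with 3 to 60 N. Pads are 15 mm wide; open, the fingers measure 128 mm over their backs; the gripper's body (75 mm by 188 mm) begins 65 mm behind the grasp point.
Start: joints at [1.213, 0.116, 1.442, -0, 1.584, -0.038], TCP at [0.212, 0.641, 0.219] pointing down, gripper open.
Joint ranges: [-2.83, 2.83], [-0.83, 2.19], [0.07, 2.5], [-1.14, 4.28], [0.01, 3], [-2.97, 2.97]. Speed limits (rad/s): [1.89, 1.89, 2.22, 3.14, 3.14, 3.14].

INTERFACE

Orientations are given as a rotation vector (axis times angle).
In Python, from bench import sense, read_camera, hand_in, find_in, outline_of gives the robot as it stands.
- The arm moves only by the shell command python3 -m inch 'ROWS' [FORCE]. ROWS is JSON, a list of rows, each an object with "gripper": the finger opening in cm, from 0 to 9.3; "offset": the shift along the tool's x, y, z in cm, a list of three; "yaw": the turn about the tool's z in rad. A call has 1 to 20 rows; each row is the pose to reach, as a shift and turn from the pose commanded when the call began, along the tool's axes at that moment; what a row does not reach only later rows make up. A row lasts 1/12 s, in which the tool goes at most 41.7 mm and 7.16 degrees, less where a joint would pass 70% of its speed; a pose out of reach is approached as far as the arm can. A call with a gripper value outside its range is refused whole. The fingers move at their own pace and stop on an object; FORCE is the grip in N (left out, the last holds). Time passes only in rows, so rows that repeat a pose let the fingers close. It gives the time, the measured TCP pose, the force, the opening and the grip force at its end, in the units of the state.
- sense(): the state, without advancing time (a new reading comes with each control period).
- read_camera(name): name is "scene" or "top" or "wrist"; returns a dict with "image" (384x512x3 uint8, blue, green, red), "intrinsics" (3x3 intrinsics, pixels), "R" (3x3) and "t" (3): a world point X has camera coordinates R X + t. Camera axes: x right, y down, z forward; pixel columns grow to the right and rows downward; lengths in m; the calibration is good to about 2 mm. A picture is of the moment at which its call begins. There is no depth.
- hand_in(): hands the job in; it is judged then, once.
Trained networks look in a picture, given as the dict that the camera call returned (one of the last four; its "shot" number tells which), for a name from the list of things; names that differ only in an ending like _2 or _b are one class to them, and where a whole thing is asked for, a point or a joint stands for the part that bears it (a point fixed in the world has none). Each returns a list of dicts, best first, with "score" (0 to 1); they miss things now and then, are a little off and sometimes report something else, mostly with a low value. They report only what shows in the picture. A call takes as long as a camera call. They do not tell look-alikes from the thing itself.
- find_in(name, picture): "extent" ([left, top, width, height] in pixels, round what is visible of it).
- outline_of(name, picture): "pixels" (384x512 bool, what is visible of it) and "extent" ([left, top, width, height] in pixels, round what is visible of it).
The state is a dict: "time": time; "qpos": joint angles; "joint_vel": joint speeds; "tau": joint torques, N m; "eef_pos": TCP position; "tcp_rot": TCP orientation; "contact_force": force on the tool from outside, world axes, zero at the start; "ft_torque": the same for the moment, N m; "grip_width": finger opening in m; "grip_force": force on a finger pad.
Only numpy, scipy, OpenCV 4.12 (cv2) and the standard library are available. Lean on these libraries where they do the work, as an engineer would, in place of code of your own. Each camera call takes 0.05 s, during which the arm holds its last target. There are 200 camera calls.

TASK

Inspection has failed the pink bag base with the orange sticker. With your fingertips push it gently across the white board and in under the yellow flap of the red reject box, sliding it and never picking it up, until it has dropped flat onto the floor of the box; then draw your fingers back out so that the flap swings shut behind it. Leave the good base and the other things on the board and table where they lie.

Things in the scene. Friction and masses are not known exactly. Their poses are not given: they have to be found in the camera images.
- station: Fixed unit: white inspection board with the red reject box right behind it. Origin on the table (z=0) at mid-width, below the board's rear edge (the brink, x=0); x points from the board into the box, away from the robot, y left, z up. Board, mm: x -240 to 0, y -235 to 235, top 18 above the table, no rim. Box floor 8 above the table, so a part pushed over the brink drops 10.
- mouth (a point): Centre of the red box's open mouth, in the station's x=0 plane, 83 mm above the table. Mouth 350 wide (y -175 to 175), from the board up to a red header (underside 131 above the board, x 0 to 24). Box inside 219 deep, lid 165 high with a clear window. Tilt the fingers 20 to 30 deg, tips forward, to keep the gripper's body off the header; tips need go in only about 10 to 30.
- flap (a joint): Yellow sheet-metal gravity flap, 335 wide, 111 long, 0.3 kg, free hinge at station x=8, z=143 mm. Value in rad: 0 = hanging shut on its stop, grows as its lower edge swings into the box, to 1.35; never opens outwards. Shut, it hangs 14 mm clear of the board's level, so a base 20 high pushed along the board lifts it. About 1 N opens it; it falls shut by its own weight.
- flap_edge (a point): Middle of the flap's lower edge (rolled, 6 mm thick); shut, it is at x = 8, y = 0, z = 32 mm in the station's frame.
- reject_base: The failed bag base: pink moulded shell lying upside down, 120 long (its x) by 98 wide (its y) by 20 mm high, about 0.12 kg, flat top with four brass feet and a round orange sticker 38 across. Too wide to grip. Origin at the centre of its underside. Lies on the board in the left or right place (75 to 100 before the brink), its x along the station's x within 0.2 rad.
- good_base: The good bag base, to be left alone: same pink shell, 120 by 98 by 20 mm high, no sticker, in the other place on the board, 140 to 180 beside the failed one centre to centre. Origin at the centre of its underside.
- caliper: Steel caliper with a black slide, lying flat near the right end of the board (y about -182 in the station's frame), 200 long by 16 wide, jaws reaching 53 to its -y, 10 high. Origin under the middle of its beam. Leave alone.
- sticker_roll: Roll of orange stickers lying flat near the left end of the board, 52 across, 20 high. Origin at the centre of its underside. Leave alone.
- gauge: Small stepped aluminium gauge block near the left end of the board, 40 by 36 by 24 high. Origin at the centre of its underside. Leave alone.
- mould: Wooden forming mould on a plywood base 170 by 140, 122 high, standing on the table to the left of the unit. Leave alone.
- panel_stack: Low stack of white stiffener strips, 150 by 58 by 25 high, on the table to the right of the unit. Leave alone.
- rivet_jar: Amber jar with a white cap, 64 across, 85 high, on the table to the right. Leave alone.
Not all that is in view belongs to the job. Leave any blue or purple look-alike of the reject_base alone.

How it is judged:
By the outcome, as a careful person would: the job done as asked, in the order asked, and still so for the second after the job is handed in, with the robot touching nothing.
It also fails if it takes over 38 s, if anything falls off the work surface, if the arm or the gripper's body presses on something with over 40 N, if the wrist force passes 120 N, or if a joint passes its speed limit or range.

## Working session

There is one attempt and no reset: what is moved stays moved. The work goes in short steps, Python scripts to look and compute and a shell command to move; the robot and the scene stay as the last step left them, time stands still between calls to the robot, and variables do not carry over. Pictures are saved under pics/ and viewed, at most 10 in all, crops included, and the job is handed in when it is done.

```bash
mkdir -p pics; ls; cat > h.py <<'E'
import numpy as np, cv2
from bench import *
def ray(p,u,v):
    d=np.linalg.inv(p["intrinsics"])@np.array([u,v,1.]); R=np.array(p["R"]); return -R.T@np.array(p["t"]), R.T@d
def onz(p,u,v,z):
    c,d=ray(p,u,v); return c+d*(z-c[2])/d[2]
def tri(obs):
    A=np.zeros((3,3));b=np.zeros(3)
    for p,u,v in obs:
        c,d=ray(p,u,v); d=d/np.linalg.norm(d); M=np.eye(3)-np.outer(d,d); A+=M;b+=M@c
    return np.linalg.solve(A,b)
def proj(p,X):
    q=np.array(p["intrinsics"])@(np.array(p["R"])@np.array(X)+p["t"]); return q[:2]/q[2]
E
python3 - <<'E'
from h import *
np.set_printoptions(precision=3,suppress=True)
s=sense(); print({k:s[k] for k in("time","eef_pos","tcp_rot","contact_force")})
for n in("scene","top"):
    p=read_camera(n); cv2.imwrite(f"pics/{n}.png",p["image"]); c,_=ray(p,0,0); print(n,c)
    for o in("reject_base","station","flap","caliper","sticker_roll","gauge"):
        for r in find_in(o,p)[:4]: print(o,r["score"],r["extent"])
E
```

```text
pics
{'time': 0.0, 'eef_pos': array([0.212, 0.641, 0.218]), 'tcp_rot': array([-0.5  , -3.101,  0.002]), 'contact_force': array([-0.485,  0.195,  0.058])}
scene [0.968 0.844 0.868]
reject_base 0.93 [183.4, 307.8, 74.0, 64.5]
reject_base 0.91 [377.7, 222.0, 60.1, 43.9]
reject_base 0.76 [211.2, 208.2, 38.3, 42.0]
reject_base 0.66 [294.5, 262.1, 55.2, 38.0]
station 0.64 [56.4, 156.0, 245.1, 166.1]
caliper 0.63 [167.5, 167.7, 39.4, 16.3]
caliper 0.28 [58.8, 159.1, 244.2, 160.7]
sticker_roll 0.32 [170.2, 167.0, 38.4, 18.6]
gauge 0.82 [230.7, 250.0, 20.4, 19.7]
top [0.382 0.04  1.331]
reject_base 0.87 [245.1, 128.6, 36.1, 42.3]
reject_base 0.86 [146.0, 259.5, 39.3, 42.1]
reject_base 0.8 [142.4, 80.3, 49.0, 42.9]
reject_base 0.67 [148.0, 169.3, 47.8, 50.5]
station 0.63 [209.0, 16.6, 164.2, 189.0]
flap 0.64 [225.9, 98.5, 115.0, 27.7]
caliper 0.85 [339.7, 117.1, 25.5, 64.6]
sticker_roll 0.6 [219.9, 170.3, 18.9, 22.1]
gauge 0.56 [212.8, 139.9, 17.4, 15.2]
```

View pics/scene.png

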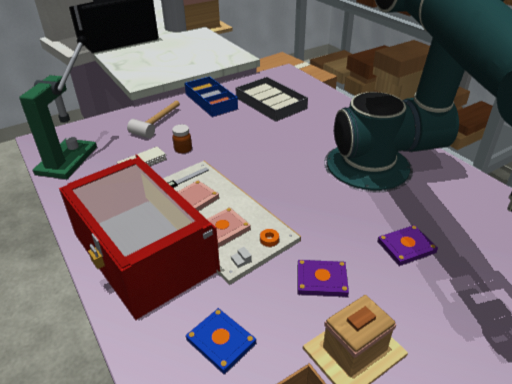

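View pics/top.png

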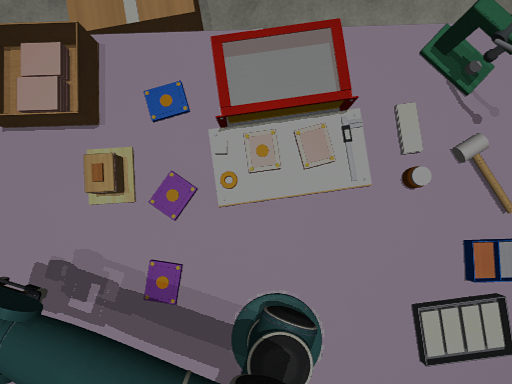

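Candidates: pink with orange sticker at top (262,150); pink with no sticker at (314,145), which is the good base; purple at (172,195) and (163,282); blue at (166,101). I choose (262,150) and check it in a close crop.

```bash
python3 - <<'E'
from h import *
p=read_camera("top"); im=p["image"]
cv2.imwrite("pics/crop.png",cv2.resize(im[85:210,200:378],None,fx=4.4,fy=4.4,interpolation=cv2.INTER_CUBIC))
for r in outline_of("reject_base",p)[:6]:
    m=r["pixels"].astype(np.uint8); print(r["score"],r["extent"],cv2.minAreaRect(cv2.findNonZero(m)))
hsv=cv2.cvtColor(im,cv2.COLOR_BGR2HSV)
sub=cv2.inRange(hsv,(5,150,120),(25,255,255)); 
n,l,st,ce=cv2.connectedComponentsWithStats(sub)
for i in range(1,n):
    if st[i,4]>40: print("orange",st[i],ce[i],onz(p,*ce[i],0.038))
E
```

```text
0.83 [144.8, 259.5, 39.2, 43.4] ((162.55258178710938, 281.48291015625), (33.57439041137695, 42.722049713134766), 8.530765533447266)
0.66 [142.3, 80.8, 48.8, 41.1] ((165.9840850830078, 100.93894958496094), (33.10934066772461, 39.041259765625), 75.3791275024414)
orange [161  95  11  11 102] [165.71568627 100.01960784] [0.72916329 0.31165773 0.038     ]
orange [256 145  13  12 114] [261.89473684 150.28947368] [0.56713902 0.02500936 0.038     ]
orange [ 94 164   4  17  53] [ 95.41509434 172.88679245] [0.51393355 0.52677535 0.038     ]
orange [221 171  16  17 156] [228.23076923 179.28846154] [0.48276601 0.12845462 0.038     ]
orange [167 189  11  12 110] [172.01818182 194.76363636] [0.44137229 0.29781091 0.038     ]
orange [474 243  21  35 641] [483.94227769 259.9875195 ] [ 0.22109102 -0.62124059  0.038     ]
orange [156 276  12  13 117] [161.85470085 282.05128205] [0.18390387 0.33262309 0.038     ]
```

View pics/crop.png

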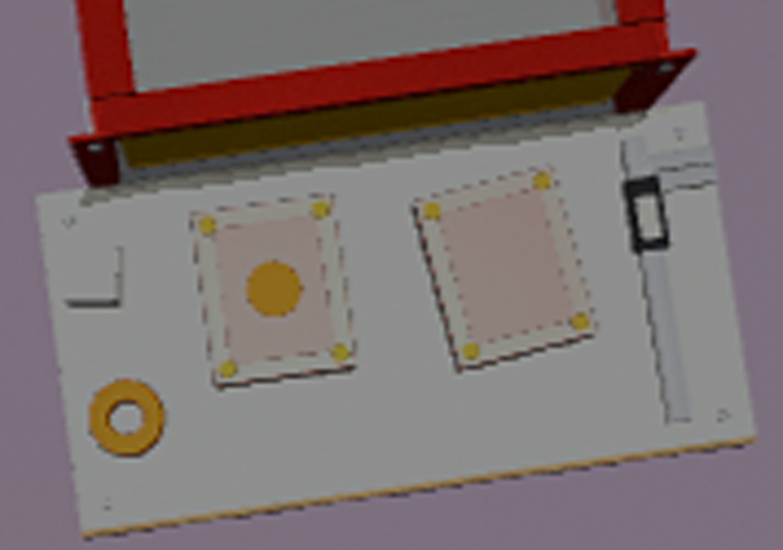

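The crop shows the pink base with orange sticker at (274,289). The good base is at (505,268), the box mouth is along the top, and the board corners are at (36,195), (83,535), (755,440) and (705,102).

```bash
python3 - <<'E'
from h import *
np.set_printoptions(precision=4,suppress=True)
p=read_camera("top"); s=read_camera("scene")
up=lambda a:(200+(a[0]+.5)/4.4-.5,85+(a[1]+.5)/4.4-.5)
C=np.array([onz(p,*up(a),.018) for a in[(36,195),(83,535),(755,440),(705,102)]]); print(C)
print("sides",[np.linalg.norm(C[i]-C[i-1]) for i in range(4)])
# fit: model corners FL(0,.235) NL(-.24,.235) NR FR
M=np.array([[0,.235],[-.24,.235],[-.24,-.235],[0,-.235]]); W=C[:,:2]
mc=M.mean(0);wc=W.mean(0);H=(M-mc).T@(W-wc);th=np.arctan2(H[0,1]-H[1,0],H[0,0]+H[1,1])
R=np.array([[np.cos(th),-np.sin(th)],[np.sin(th),np.cos(th)]]);o=wc-R@mc
print("station",o,"yaw",th,"resid mm",(W-(M@R.T+o))*1e3)
F=np.array([onz(p,*up(a),.039) for a in[(208,225),(321,210),(341,352),(228,369)]])[:,:2]
G=np.array([onz(p,*up(a),.039) for a in[(432,210),(542,181),(581,321),(471,351)]])[:,:2]
for n,f in(("rej",F),("good",G)):
    c=f.mean(0);d=(f[0]+f[1]-f[2]-f[3]);print(n,c,"st",R.T@(c-o),"yaw",np.arctan2(d[1],d[0]),"rel",np.arctan2(d[1],d[0])-th)
hsv=cv2.cvtColor(s["image"],cv2.COLOR_BGR2HSV)
n,l,st,ce=cv2.connectedComponentsWithStats(cv2.inRange(hsv,(3,120,100),(25,255,255)))
k=[i for i in range(1,n) if st[i,4]>30 and abs(ce[i]-[222,226]).max()<12]
for i in k: print(ce[i],st[i]); print("tri",tri([(p,261.9,150.3),(s,*ce[i])]), proj(s,tri([(p,261.9,150.3),(s,*ce[i])])))
np.savez("st.npz",R=R,o=o,th=th)
w=read_camera("wrist"); print(np.array(w["R"]),np.array(w["t"])); e=sense(); import scipy.spatial.transform as t; print(t.Rotation.from_rotvec(e["tcp_rot"]).as_matrix())
E
```

```text
[[ 0.6408  0.1884  0.018 ]
 [ 0.4034  0.1615  0.018 ]
 [ 0.4552 -0.3037  0.018 ]
 [ 0.6921 -0.2794  0.018 ]]
sides [np.float64(0.4706482411408636), np.float64(0.23894710264657956), np.float64(0.46806854747979204), np.float64(0.2381284074519599)]
station [ 0.6671 -0.0452] yaw 0.10947605331496418 resid mm [[-0.6479  0.0315]
 [ 0.4927 -0.6943]
 [ 0.9162  1.2958]
 [-0.761  -0.633 ]]
rej [0.5671 0.0247] st [-0.0918  0.0804] yaw 0.10792577055205396 rel -0.0015502827629102212
good [ 0.5783 -0.1341] st [-0.0981 -0.0787] yaw 0.23214922274196628 rel 0.1226731694270021
[221.8413 224.1508] [215 219  15  11 126]
tri [0.5677 0.0248 0.0363] [221.9763 224.1623]
[[ 0.3151  0.9491  0.001 ]
 [ 0.9134 -0.3036  0.2711]
 [ 0.2576 -0.0845 -0.9626]] [-0.675  -0.0302  0.3906]
[[-0.9493  0.3144  0.    ]
 [ 0.3144  0.9493 -0.    ]
 [-0.     -0.     -1.    ]]
```

```bash
python3 -m inch '[{"gripper":5,"offset":[0,0,-8],"yaw":-0.1},{"gripper":5,"offset":[0,0,-16],"yaw":-0.2},{"gripper":5,"offset":[-3,-2,-23],"yaw":-0.3},{"gripper":5,"offset":[-7,-4,-23],"yaw":-0.43},{"gripper":5,"offset":[-64.5,-40,-23],"yaw":-0.43},{"gripper":5,"offset":[-64.5,-40,-23],"yaw":-0.43},{"gripper":5,"offset":[-64.5,-40,-23],"yaw":-0.43},{"gripper":5,"offset":[-64.5,-40,-23],"yaw":-0.43},{"gripper":5,"offset":[-64.5,-40,-23],"yaw":-0.43},{"gripper":5,"offset":[-64.5,-40,-23],"yaw":-0.43},{"gripper":5,"offset":[-64.5,-40,-23],"yaw":-0.43},{"gripper":5,"offset":[-64.5,-40,-23],"yaw":-0.43},{"gripper":5,"offset":[-64.5,-40,-23],"yaw":-0.43},{"gripper":5,"offset":[-64.5,-40,-23],"yaw":-0.43},{"gripper":5,"offset":[-64.5,-40,-23],"yaw":-0.43},{"gripper":5,"offset":[-64.5,-40,-23],"yaw":-0.43},{"gripper":5,"offset":[-64.5,-40,-23],"yaw":-0.43},{"gripper":5,"offset":[-64.5,-40,-23],"yaw":-0.43},{"gripper":5,"offset":[-64.5,-40,-23],"yaw":-0.43},{"gripper":5,"offset":[-64.5,-40,-23],"yaw":-0.43}]'
python3 - <<'E'
from h import *
from scipy.spatial.transform import Rotation as T
e=sense(); print(e["time"],e["qpos"],e["eef_pos"]); print(T.from_rotvec(e["tcp_rot"]).as_matrix().round(3))
E
```

```text
time: 2.62
eef_pos: [0.6597, 0.1044, 0.4429]
tcp_rot: [-0.173, 3.136, 0.0]
contact_force: [0.5, -0.1, -0.7]
grip_width: 0.0501
grip_force: 0.0
2.6167 [ 1.18693289e-01  1.31720841e-01  1.06334584e+00  4.17277300e-05
  1.94613276e+00 -1.56211939e+00] [0.6596772  0.10436154 0.44285919]
[[-0.994 -0.11   0.   ]
 [-0.11   0.994  0.   ]
 [-0.     0.    -1.   ]]
```

Now a reach past the arm's limit along the station's x, high up, to see whether the arm trades tilt for reach.

```bash
python3 -m inch '[{"gripper":5,"offset":[-48,0,0],"yaw":0},{"gripper":5,"offset":[-48,0,0],"yaw":0},{"gripper":5,"offset":[-48,0,0],"yaw":0},{"gripper":5,"offset":[-48,0,0],"yaw":0},{"gripper":5,"offset":[-48,0,0],"yaw":0},{"gripper":5,"offset":[-48,0,0],"yaw":0},{"gripper":5,"offset":[-48,0,0],"yaw":0},{"gripper":5,"offset":[-48,0,0],"yaw":0},{"gripper":5,"offset":[-48,0,0],"yaw":0},{"gripper":5,"offset":[-48,0,0],"yaw":0},{"gripper":5,"offset":[-48,0,0],"yaw":0},{"gripper":5,"offset":[-48,0,0],"yaw":0}]'
python3 - <<'E'
from h import *
from scipy.spatial.transform import Rotation as T
e=sense(); print(e["time"],e["qpos"],e["eef_pos"]); print(T.from_rotvec(e["tcp_rot"]).as_matrix().round(3))
E
```

```text
time: 3.62
eef_pos: [0.9332, 0.1331, 0.3788]
tcp_rot: [-0.171, 3.107, 0.004]
contact_force: [-0.8, 0.0, 1.1]
grip_width: 0.05
grip_force: 0.0
3.6167 [ 1.14341771e-01  9.26427474e-01  7.24292943e-02  8.67495845e-04
  2.11241569e+00 -1.56612811e+00] [0.93323812 0.13306942 0.37882168]
[[-0.993 -0.11   0.03 ]
 [-0.11   0.994  0.004]
 [-0.03   0.001 -1.   ]]
```

```bash
python3 -m inch '[{"gripper":5,"offset":[-80,0,0],"yaw":0},{"gripper":5,"offset":[-80,0,0],"yaw":0},{"gripper":5,"offset":[-80,0,0],"yaw":0},{"gripper":5,"offset":[-80,0,0],"yaw":0},{"gripper":5,"offset":[-80,0,0],"yaw":0},{"gripper":5,"offset":[-80,0,0],"yaw":0}]'
cat > s.py <<'E'
from h import *
from scipy.spatial.transform import Rotation as T
np.set_printoptions(precision=3,suppress=True)
Z=np.load("st.npz"); e=sense(); M=T.from_rotvec(e["tcp_rot"]).as_matrix(); p=e["eef_pos"]
R3=np.eye(3); R3[:2,:2]=Z["R"]; q=R3.T@(p-np.r_[Z["o"],0])
print(e["time"],e["qpos"],p,"st mm",q*1e3); print("tool in st\n",R3.T@M); print(e["contact_force"])
E
python3 s.py
```

```text
time: 4.12
eef_pos: [0.9863, 0.1342, 0.2942]
tcp_rot: [-0.17, 3.08, 0.007]
contact_force: [0.4, -0.5, 0.4]
grip_width: 0.0499
grip_force: 0.0
4.1167 [ 0.109  1.015  0.073  0.002  1.996 -1.571] [0.986 0.134 0.294] st mm [336.824 143.413 294.198]
tool in st
 [[-0.998 -0.001  0.057]
 [-0.001  1.     0.002]
 [-0.057  0.002 -0.998]]
[ 0.418 -0.5    0.393]
```

```bash
python3 -m inch '[{"gripper":5,"offset":[-80,0,-30],"yaw":0},{"gripper":5,"offset":[-80,0,-30],"yaw":0},{"gripper":5,"offset":[-80,0,-30],"yaw":0},{"gripper":5,"offset":[-80,0,-30],"yaw":0},{"gripper":5,"offset":[-80,0,-30],"yaw":0},{"gripper":5,"offset":[-80,0,-30],"yaw":0}]' >/dev/null; python3 s.py
```

```text
4.6167 [ 0.104  1.016  0.073  0.003  1.964 -1.575] [0.997 0.131 0.294] st mm [346.832 139.065 294.191]
tool in st
 [[-0.996 -0.001  0.089]
 [-0.001  1.     0.002]
 [-0.089  0.002 -0.996]]
[ 1.242 -0.303 -0.297]
```

```bash
python3 -m inch '[{"gripper":5,"offset":[-80,0,-30],"yaw":0},{"gripper":5,"offset":[-80,0,-30],"yaw":0},{"gripper":5,"offset":[-80,0,-30],"yaw":0},{"gripper":5,"offset":[-80,0,-30],"yaw":0},{"gripper":5,"offset":[-80,0,-30],"yaw":0},{"gripper":5,"offset":[-80,0,-30],"yaw":0},{"gripper":5,"offset":[-80,0,-30],"yaw":0},{"gripper":5,"offset":[-80,0,-30],"yaw":0},{"gripper":5,"offset":[-80,0,-30],"yaw":0},{"gripper":5,"offset":[-80,0,-30],"yaw":0}]' >/dev/null; python3 s.py
python3 -m inch '[{"gripper":5,"offset":[-80,0,-30],"yaw":0},{"gripper":5,"offset":[-80,0,-30],"yaw":0}]' >/dev/null; python3 s.py
```

```text
5.45 [ 0.099  1.013  0.073  0.004  1.936 -1.58 ] [1.005 0.127 0.298] st mm [354.857 133.816 297.824]
tool in st
 [[-0.993 -0.001  0.119]
 [-0.     1.     0.003]
 [-0.119  0.003 -0.993]]
[ 0.244 -0.133 -0.381]
5.6167 [ 0.098  1.007  0.073  0.005  1.908 -1.581] [1.013 0.126 0.304] st mm [362.456 132.848 304.439]
tool in st
 [[-0.988 -0.001  0.153]
 [-0.     1.     0.003]
 [-0.153  0.003 -0.988]]
[-0.674 -0.419  0.152]
```

Each call adds about 2° of forward tilt, so I repeat it in short calls.

```bash
python3 -m inch '[{"gripper":5,"offset":[-80,0,-30],"yaw":0},{"gripper":5,"offset":[-80,0,-30],"yaw":0}]' >/dev/null
python3 -m inch '[{"gripper":5,"offset":[-80,0,-30],"yaw":0},{"gripper":5,"offset":[-80,0,-30],"yaw":0}]' >/dev/null
python3 -m inch '[{"gripper":5,"offset":[-80,0,-30],"yaw":0},{"gripper":5,"offset":[-80,0,-30],"yaw":0}]' >/dev/null
python3 -m inch '[{"gripper":5,"offset":[-80,0,-30],"yaw":0},{"gripper":5,"offset":[-80,0,-30],"yaw":0}]' >/dev/null; python3 s.py
```

```text
6.2833 [ 0.093  0.971  0.073  0.009  1.819 -1.584] [1.033 0.125 0.347] st mm [381.865 129.303 347.257]
tool in st
 [[-0.962 -0.001  0.274]
 [ 0.     1.     0.005]
 [-0.274  0.005 -0.962]]
[ 0.168  0.099 -0.429]
```

```bash
python3 -m inch '[{"gripper":5,"offset":[-80,0,0],"yaw":0},{"gripper":5,"offset":[-80,0,0],"yaw":0}]' >/dev/null
python3 -m inch '[{"gripper":5,"offset":[-80,0,0],"yaw":0},{"gripper":5,"offset":[-80,0,0],"yaw":0}]' >/dev/null
python3 -m inch '[{"gripper":5,"offset":[-80,0,0],"yaw":0},{"gripper":5,"offset":[-80,0,0],"yaw":0}]' >/dev/null
python3 -m inch '[{"gripper":5,"offset":[-80,0,0],"yaw":0},{"gripper":5,"offset":[-80,0,0],"yaw":0}]' >/dev/null
python3 -m inch '[{"gripper":5,"offset":[-80,0,0],"yaw":0},{"gripper":5,"offset":[-80,0,0],"yaw":0}]' >/dev/null; python3 s.py
python3 -m inch '[{"gripper":5,"offset":[-80,0,0],"yaw":0},{"gripper":5,"offset":[-80,0,0],"yaw":0}]' >/dev/null; python3 s.py
```

```text
7.1167 [ 0.09   1.012  0.073  0.014  1.623 -1.586] [1.096 0.129 0.324] st mm [445.646 126.431 323.889]
tool in st
 [[-0.908 -0.002  0.42 ]
 [ 0.001  1.     0.006]
 [-0.42   0.006 -0.908]]
[ 0.351 -0.82  -0.031]
7.2833 [ 0.09   1.013  0.073  0.015  1.59  -1.587] [1.105 0.13  0.328] st mm [454.562 125.977 327.708]
tool in st
 [[-0.894 -0.002  0.449]
 [ 0.001  1.     0.006]
 [-0.449  0.006 -0.894]]
[-0.663 -0.057  1.681]
```

Tilt is 26.7° with tips forward. Now back over the box to behind the base.

```bash
python3 -m inch '[{"gripper":5,"offset":[57.2,-4.9,-28.8],"yaw":0},{"gripper":5,"offset":[57.2,-4.9,-28.8],"yaw":0},{"gripper":5,"offset":[57.2,-4.9,-28.8],"yaw":0},{"gripper":5,"offset":[57.2,-4.9,-28.8],"yaw":0},{"gripper":5,"offset":[57.2,-4.9,-28.8],"yaw":0},{"gripper":5,"offset":[57.2,-4.9,-28.8],"yaw":0},{"gripper":5,"offset":[57.2,-4.9,-28.8],"yaw":0},{"gripper":5,"offset":[57.2,-4.9,-28.8],"yaw":0},{"gripper":5,"offset":[57.2,-4.9,-28.8],"yaw":0},{"gripper":5,"offset":[57.2,-4.9,-28.8],"yaw":0},{"gripper":5,"offset":[57.2,-4.9,-28.8],"yaw":0},{"gripper":5,"offset":[57.2,-4.9,-28.8],"yaw":0},{"gripper":5,"offset":[57.2,-4.9,-28.8],"yaw":0},{"gripper":5,"offset":[57.2,-4.9,-28.8],"yaw":0},{"gripper":5,"offset":[57.2,-4.9,-28.8],"yaw":0},{"gripper":5,"offset":[57.2,-4.9,-28.8],"yaw":0}]' >/dev/null; python3 s.py
```

```text
8.6167 [-0.037 -0.445  1.811  0.074  1.318 -1.72 ] [0.561 0.027 0.329] st mm [-97.807  82.874 329.11 ]
tool in st
 [[-0.894 -0.002  0.448]
 [ 0.001  1.     0.006]
 [-0.448  0.006 -0.894]]
[0.965 0.221 1.092]
```

```bash
python3 -m inch '[{"gripper":5,"offset":[16.8,-0.8,14.0],"yaw":0},{"gripper":5,"offset":[16.8,-0.8,14.0],"yaw":0},{"gripper":5,"offset":[16.8,-0.8,14.0],"yaw":0},{"gripper":5,"offset":[16.8,-0.8,14.0],"yaw":0},{"gripper":5,"offset":[16.8,-0.8,14.0],"yaw":0},{"gripper":5,"offset":[16.8,-0.8,14.0],"yaw":0},{"gripper":5,"offset":[16.8,-0.8,14.0],"yaw":0},{"gripper":5,"offset":[16.8,-0.8,14.0],"yaw":0}]' >/dev/null; python3 s.py; python3 - <<'E'
from h import *
w=read_camera("wrist"); cv2.imwrite("pics/w1.png",w["image"])
Z=np.load("st.npz");R=Z["R"];o=Z["o"]
P=lambda x,y,z: proj(w,np.r_[R@np.array([x,y])+o,z]).round(1)
print("pred rear top corners",P(-.152,.129,.038),P(-.152,.031,.038),"brink",P(0,.1,.018),P(0,0,.018),"flap",P(.008,0,.032),"sticker",P(-.0918,.0804,.038))
E
```

```text
9.2833 [-0.093 -0.64   2.249  0.11   1.077 -1.803] [0.478 0.01  0.131] st mm [-181.757   75.686  131.161]
tool in st
 [[-0.893 -0.002  0.45 ]
 [ 0.001  1.     0.006]
 [-0.45   0.006 -0.893]]
[ 0.354 -0.469  1.253]
pred rear top corners [320.3 177. ] [205.7 177.4] brink [277.9 262. ] [196.3 262.4] flap [195.6 276. ] sticker [262.9 224.3]
```

View pics/w1.png

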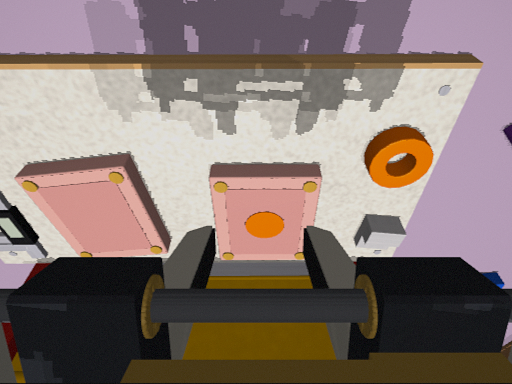

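The wrist view matches the prediction: sticker at (265,224), rear edge at row 163–177. Now descend behind the base.

```bash
python3 -m inch '[{"gripper":5,"offset":[1.6,0.1,3.1],"yaw":0},{"gripper":5,"offset":[3.3,0.2,6.2],"yaw":0},{"gripper":5,"offset":[3.3,0.2,6.2],"yaw":0},{"gripper":5,"offset":[3.3,0.2,6.2],"yaw":0}]' >/dev/null; python3 s.py
```

```text
9.6667 [-0.087 -0.589  2.338  0.116  0.941 -1.815] [0.476 0.013 0.06 ] st mm [-183.699   78.354   59.738]
tool in st
 [[-0.894 -0.002  0.448]
 [ 0.001  1.     0.007]
 [-0.448  0.006 -0.894]]
[0.213 0.113 1.186]
```

```bash
python3 -m inch '[{"gripper":5,"offset":[0.7,0,1.4],"yaw":0},{"gripper":5,"offset":[1.4,0,2.75],"yaw":0},{"gripper":5,"offset":[1.4,0,2.75],"yaw":0},{"gripper":5,"offset":[1.4,0,2.75],"yaw":0}]' >/dev/null; python3 s.py
```

```text
10.0 [-0.087 -0.555  2.368  0.122  0.874 -1.825] [0.476 0.013 0.03 ] st mm [-183.254   78.202   30.332]
tool in st
 [[-0.893 -0.002  0.45 ]
 [ 0.001  1.     0.006]
 [-0.45   0.006 -0.893]]
[ 0.672 -0.512 -0.008]
```

```bash
python3 -m inch '[{"gripper":5,"offset":[-0.7,0,0.5],"yaw":0},{"gripper":5,"offset":[-1.4,0,0.85],"yaw":0},{"gripper":5,"offset":[-2.1,0,1.2],"yaw":0},{"gripper":5,"offset":[-2.7,0,1.5],"yaw":0},{"gripper":5,"offset":[-3.3,0,1.8],"yaw":0},{"gripper":5,"offset":[-3.9,0,2.1],"yaw":0},{"gripper":5,"offset":[-4.5,0,2.4],"yaw":0},{"gripper":5,"offset":[-5.1,0,2.7],"yaw":0},{"gripper":5,"offset":[-5.7,0,3.0],"yaw":0},{"gripper":5,"offset":[-6.3,0,3.3],"yaw":0},{"gripper":5,"offset":[-6.9,0,3.6],"yaw":0},{"gripper":5,"offset":[-7.5,0,3.9],"yaw":0},{"gripper":5,"offset":[-8.1,0,4.2],"yaw":0},{"gripper":5,"offset":[-8.7,0,4.5],"yaw":0},{"gripper":5,"offset":[-8.7,0,4.5],"yaw":0}]' >/dev/null; python3 s.py; python3 - <<'E'
from h import *
p=read_camera("top"); s=read_camera("scene")
a=cv2.resize(p["image"][85:210,200:378],None,fx=2.8,fy=2.8,interpolation=cv2.INTER_CUBIC);b=cv2.resize(s["image"][150:330,50:310],None,fx=1.9,fy=1.9,interpolation=cv2.INTER_CUBIC)
c=np.zeros((a.shape[0]+0,300,3),np.uint8)
w=max(a.shape[1],b.shape[1]);f=lambda i:cv2.copyMakeBorder(i,0,0,0,w-i.shape[1],cv2.BORDER_CONSTANT)
o=np.vstack([f(a),f(b)]);print(o.shape);cv2.imwrite("pics/p1.png",o[:]) if o.shape[0]<=600 else cv2.imwrite("pics/p1.png",cv2.resize(o,None,fx=600/o.shape[0],fy=600/o.shape[0]))
E
```

```text
11.25 [-0.042 -0.261  2.175  0.106  0.771 -1.782] [0.574 0.024 0.027] st mm [-85.51   78.586  26.588]
tool in st
 [[-0.894 -0.002  0.449]
 [ 0.001  1.     0.006]
 [-0.449  0.006 -0.894]]
[0.099 0.439 0.188]
(692, 498, 3)
```

View pics/p1.png

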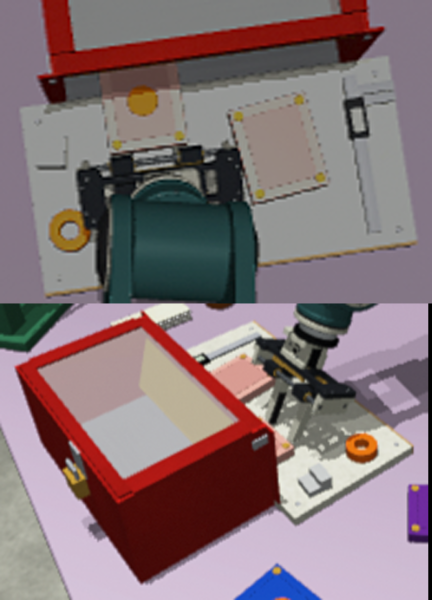

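Base square and under the flap, good base untouched. Push on over the brink.

```bash
python3 -m inch '[{"gripper":5,"offset":[-0.6,0,0.2],"yaw":0},{"gripper":5,"offset":[-1.3,0,0.3],"yaw":0},{"gripper":5,"offset":[-1.9,0,0.65],"yaw":0},{"gripper":5,"offset":[-2.6,0,1.0],"yaw":0},{"gripper":5,"offset":[-3.2,0,1.3],"yaw":0},{"gripper":5,"offset":[-3.9,0,1.6],"yaw":0},{"gripper":5,"offset":[-4.5,0,1.95],"yaw":0},{"gripper":5,"offset":[-5.2,0,2.3],"yaw":0},{"gripper":5,"offset":[-5.8,0,2.6],"yaw":0},{"gripper":5,"offset":[-6.5,0,2.9],"yaw":0},{"gripper":5,"offset":[-7.1,0,3.25],"yaw":0},{"gripper":5,"offset":[-7.8,0,3.6],"yaw":0},{"gripper":5,"offset":[-8.4,0,3.9],"yaw":0},{"gripper":5,"offset":[-8.4,0,3.9],"yaw":0},{"gripper":5,"offset":[-8.4,0,3.9],"yaw":0}]' >/dev/null; python3 s.py; python3 - <<'E'
from h import *
p=read_camera("top"); s=read_camera("scene")
a=cv2.resize(p["image"][10:170,200:378],None,fx=2.2,fy=2.2,interpolation=cv2.INTER_CUBIC);b=cv2.resize(s["image"][150:330,50:310],None,fx=352/180,fy=352/180,interpolation=cv2.INTER_CUBIC)
o=np.hstack([a,b[:352]]);o=cv2.resize(o,(790,int(o.shape[0]*790/o.shape[1])));cv2.imwrite("pics/p2.png",o)
E
```

```text
12.6 [-0.016 -0.045  1.98   0.092  0.747 -1.749] [0.665 0.034 0.029] st mm [ 6.244 78.797 29.266]
tool in st
 [[-0.894 -0.002  0.449]
 [ 0.001  1.     0.006]
 [-0.449  0.006 -0.894]]
[-0.681 -0.694  0.128]
```

View pics/p2.png

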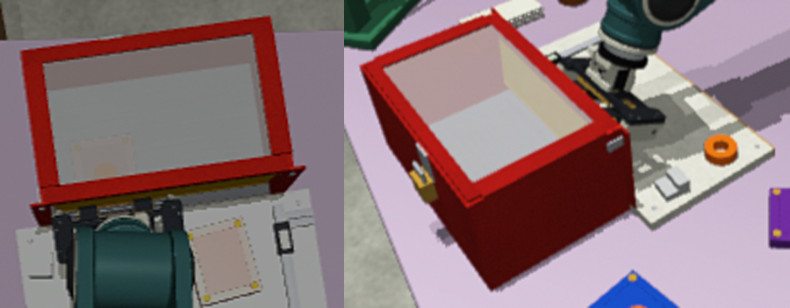

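```bash
python3 -m inch '[{"gripper":5,"offset":[-0.2,0,0.1],"yaw":0},{"gripper":5,"offset":[-0.45,0,0.22],"yaw":0},{"gripper":5,"offset":[-0.45,0,0.22],"yaw":0},{"gripper":5,"offset":[-0.45,0,0.22],"yaw":0}]' >/dev/null; python3 s.py
python3 -m inch '[{"gripper":5,"offset":[0.5,0,-0.25],"yaw":0},{"gripper":5,"offset":[1.1,0,-0.55],"yaw":0},{"gripper":5,"offset":[1.8,0,-0.9],"yaw":0},{"gripper":5,"offset":[2.7,0,-1.35],"yaw":0},{"gripper":5,"offset":[3.6,0,-1.8],"yaw":0},{"gripper":5,"offset":[4.5,0,-2.3],"yaw":0},{"gripper":5,"offset":[5.5,0,-2.8],"yaw":0},{"gripper":5,"offset":[6.5,0,-3.3],"yaw":0},{"gripper":5,"offset":[7.5,0,-3.8],"yaw":0},{"gripper":5,"offset":[8.5,0,-4.3],"yaw":0},{"gripper":5,"offset":[9.5,0,-4.8],"yaw":0},{"gripper":5,"offset":[10.5,0,-5.3],"yaw":0},{"gripper":5,"offset":[11.5,0,-5.8],"yaw":0},{"gripper":5,"offset":[11.5,0,-5.8],"yaw":0}]' >/dev/null; python3 s.py
python3 - <<'E'
from h import *
p=read_camera("top"); w=read_camera("wrist")
a=cv2.resize(p["image"][10:170,200:378],(440,396),interpolation=cv2.INTER_CUBIC);b=cv2.resize(w["image"],(360,270))
b=cv2.copyMakeBorder(b,0,126,0,0,cv2.BORDER_CONSTANT);cv2.imwrite("pics/p3.png",np.hstack([a,b]))
Z=np.load("st.npz");R=Z["R"];o=Z["o"]
# sticker centroid visible + expected feet pixels in crop for flat base at x
for x in(.07,.075,.08,.085):
    print(x,[((proj(p,np.r_[R@np.array([x+f*.047,.081+g*.0365])+o,.029])-[200,10])*440/178).round(0) for f,g in((1,1),(1,-1),(0,0))])
E
```

```text
13.0333 [-0.015 -0.034  1.97   0.091  0.746 -1.748] [0.67  0.034 0.03 ] st mm [11.154 78.769 29.513]
tool in st
 [[-0.894 -0.002  0.449]
 [ 0.001  1.     0.006]
 [-0.449  0.006 -0.894]]
[0.162 0.044 0.016]
14.2 [-0.055 -0.357  2.241  0.111  0.802 -1.794] [0.54  0.02  0.029] st mm [-119.583   78.587   29.48 ]
tool in st
 [[-0.894 -0.002  0.449]
 [ 0.001  1.     0.006]
 [-0.449  0.006 -0.894]]
[-0.909 -0.136 -0.352]
0.07 [array([100., 186.]), array([158., 178.]), array([134., 219.])]
0.075 [array([ 99., 182.]), array([158., 174.]), array([134., 215.])]
0.08 [array([ 99., 178.]), array([157., 170.]), array([133., 211.])]
0.085 [array([ 98., 174.]), array([157., 166.]), array([133., 207.])]
```

View pics/p3.png

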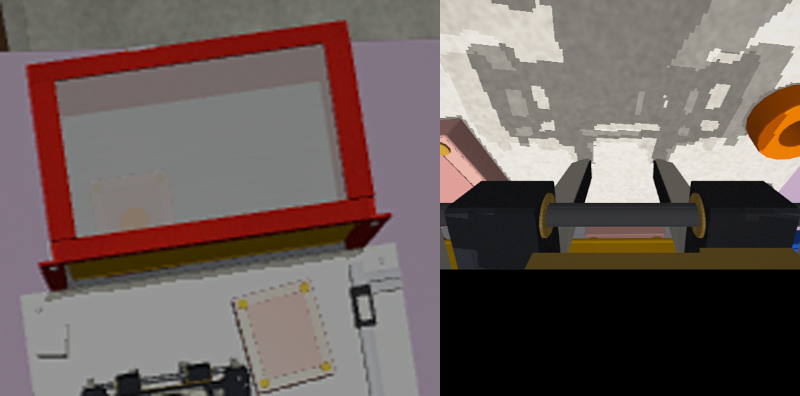

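The base seems to be in the box at x≈73. In the wrist view pink shows at (622,230) above the yellow flap, so I check whether it lies flat and the flap is shut.

```bash
python3 - <<'E'
from h import *
w=read_camera("wrist"); cv2.imwrite("pics/w2.png",cv2.resize(w["image"][290:384,150:350],None,fx=4,fy=4,interpolation=cv2.INTER_CUBIC))
Z=np.load("st.npz");R=Z["R"];o=Z["o"]
P=lambda x,y,z:((proj(w,np.r_[R@np.array([x,y])+o,z])-[150,290])*4).round(0)
print("cam st",R.T@(ray(w,0,0)[0][:2]-o),ray(w,0,0)[0][2])
for y in(.06,.1): print("y",y,"brink",P(0,y,.018),"flapedge shut",P(.008,y,.032),P(.005,y,.029),"rear bottom flat",P(.013,y,.008),"rear top",P(.013,y,.028))
for a in(.1,.2,.3): print("flap",a,P(.008+.111*np.sin(a),.08,.143-.111*np.cos(a)))
E
```

```text
cam st [-0.26084203  0.07769269] 0.14467019745504472
y 0.06 brink [348. 110.] flapedge shut [347. 193.] [347. 172.] rear bottom flat [352.  95.] rear top [349. 184.]
y 0.1 brink [535. 109.] flapedge shut [537. 192.] [537. 171.] rear bottom flat [529.  94.] rear top [535. 183.]
flap 0.1 [442. 217.]
flap 0.2 [442. 245.]
flap 0.3 [442. 277.]
```

View pics/w2.png

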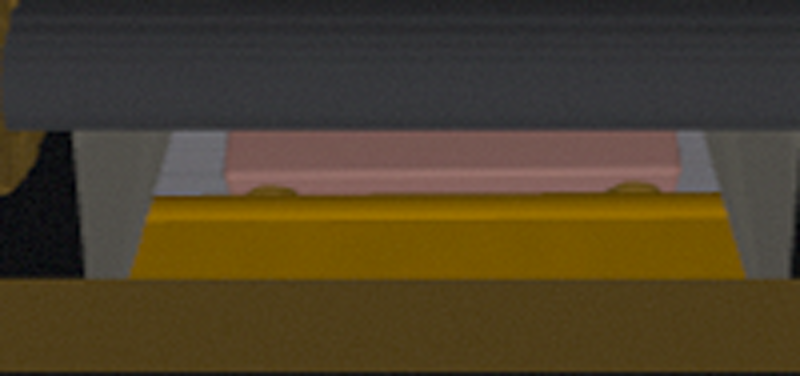

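The flap's lower edge is at row 193, against 192 predicted for shut. The base's rear top edge is at row 172, level with a part lying flat on the box floor; resting on the brink it would show near row 220 and be hidden by the flap. The fingers are clear, so I hand in.

```bash
python3 -c "
from bench import *; print(hand_in())"
```

```text
the job is handed in; nothing more can be done
None
```

The failed base was pushed over the brink and lies flat on the reject box floor, the flap hangs shut behind it, the good base was not moved and no contact showed with anything else, and the job was handed in at about 14 s.

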